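# Interlock aluminium channels in a transport tray

## Task

Pack the three aluminium channels into the plywood tray as an interlocked row: lay the loose open-up channel beside the open-up one already in the tray, parallel and with their ends about level, then set the open-down channel over the pair, ends level too, so that one of its walls drops into each of them and it sits fully down and flat. Leave the finished row standing free in the tray, and leave the can, the mouse and the microphone where they are.

Things in the scene. Friction and masses are not known exactly. Their poses are not given: they have to be found in the camera images.
- tray: Fixed plywood tray on the bench, 250 mm (its x axis) by 310 mm (its y axis) outside, 230 by 290 mm inside; floor 6 mm thick, with a 10 mm wide rim that rises 14 mm above the bench (8 mm above the tray's floor). Origin at the centre of its underside, on the bench.
- tray_channel_mid (a point): Centre (half-way up, 18 mm above its underside) of the aluminium channel lying loose and open-up on the tray's floor, 150 mm long (x), 62 wide (y), 36 high; 5 mm web, 5 mm walls along both long edges, 52 mm apart inside, ends open; 0.18-0.35 kg; z up. It starts up to 60 mm either side of the tray's middle; the side with more tray floor always has room for a second channel with a gap of 30 mm between.
- up_channel_mid (a point): Centre (half-way up) of an identical channel lying open-up, walls pointing up, on the bench left or right of the tray, 150 mm long (x), 62 wide (y), 36 high; 5 mm web, 5 mm walls along both long edges, 52 mm apart inside, ends open; 0.18-0.35 kg; z up.
- down_channel_mid (a point): Centre (half-way up) of an identical channel, but open-down, web on top, on the bench at the tray's other side; same sizes, z up. The neighbouring walls of the other two must both fit inside its 52 mm: at most 42 mm apart; 30 mm (centres 92 mm) leaves 6 mm play either way and room for a finger. Fully down, its underside is 5 mm above the tray's floor.
- can_mid (a point): Centre of a standing drinks can, 66 mm across, 165 mm tall, on the bench beyond the tray. Leave it alone.
- mouse_mid (a point): Centre of a black computer mouse, 105 x 60 x 32 mm, on the bench beyond the tray. Leave it alone.
- mic_mid (a point): Centre of a black hand microphone lying on its back, about 85 x 58 x 30 mm, on the bench beyond the tray. Leave it alone.
Things that resemble listed ones, but are neither listed nor needed, are in the scene too. Leave any green or orange look-alike of the part that bears up_channel_mid alone.

How it is judged (in metres and radians):
On the way, in this order (a step that is already met when the one before it is completed fails the run):
1. the loose open-up channel lies flat on the tray's floor beside the first, parallel to it (0.12 rad), not stacked (x of up_channel_mid in the frame of tray between -0.115 and 0.115 m and y of up_channel_mid in the frame of tray between -0.145 and 0.145 m and z of up_channel_mid in the frame of tray between 0.0215 and 0.027 m and angle between up_channel_mid's own z axis and vertical below 0.06 rad and angle between the x axis of up_channel_mid and the x axis of tray_channel_mid, either way round below 0.12 rad), for 0.2 s.
2. the open-down channel sits fully down with a wall in each of the other two (x of down_channel_mid in the frame of tray between -0.115 and 0.115 m and y of down_channel_mid in the frame of tray between -0.145 and 0.145 m and z of down_channel_mid in the frame of tray between 0.0265 and 0.032 m and angle between down_channel_mid's own z axis and vertical below 0.06 rad and ((y of down_channel_mid in the frame of tray_channel_mid between 0.005 and 0.053 m and y of up_channel_mid in the frame of tray_channel_mid between 0.055 and 0.108 m) or (y of down_channel_mid in the frame of tray_channel_mid between -0.053 and -0.005 m and y of up_channel_mid in the frame of tray_channel_mid between -0.108 and -0.055 m)) and (y of down_channel_mid in the frame of up_channel_mid between 0.005 and 0.053 m or y of down_channel_mid in the frame of up_channel_mid between -0.053 and -0.005 m)), for 0.2 s.
At the end, for the whole second after the job is handed in: All three flat (0.06 rad) and at rest in the tray, parallel within 0.12 rad, ends within 20 mm: the two open-up ones on its floor, centres at most 108 mm apart; the open-down one fully down (underside 5 mm above the floor, within 3 mm), one of its walls inside each of them (all of step 1 and all of step 2 and x of tray_channel_mid in the frame of tray between -0.115 and 0.115 m and y of tray_channel_mid in the frame of tray between -0.145 and 0.145 m and z of tray_channel_mid in the frame of tray between 0.0215 and 0.027 m and angle between tray_channel_mid's own z axis and vertical below 0.06 rad and x of up_channel_mid in the frame of tray_channel_mid between -0.02 and 0.02 m and angle between the x axis of down_channel_mid and the x axis of tray_channel_mid, either way round below 0.12 rad and x of down_channel_mid in the frame of tray_channel_mid between -0.02 and 0.02 m and linear speed of each of tray_channel, up_channel, down_channel below 0.02 m/s); the robot touches nothing.
It fails at once if the can, the mouse or the microphone is moved by more than 30 mm (distance of any of can_mid, mouse_mid, mic_mid from where it was at the start of the episode above 0.03 m).
It fails at once if the can is tipped over (angle between can_mid's own z axis and vertical above 0.5 rad).
It also fails if it takes over 64 s, if anything falls off the work surface, if the arm or the gripper's body presses on something with over 40 N, if the wrist force passes 120 N, or if a joint passes its speed limit or range.

## Robot

A 7-joint arm with a two-finger parallel gripper is mounted at the origin on the work surface. World frame = base frame: x ahead of the robot, y to its left, z up, the work surface at z = 0. Lengths are in mm, angles in rad, forces in N, time in s.
With the tool pointing down it reaches from about 400 to 875 mm from the base axis. Payload 4.4 kg.
Tool frame: the origin (TCP) lies midway between the tips of the shut fingers; the grasp point (between the pads) lies 19 mm behind it (ctrl.pinch_z is the distance from the TCP to the grasp point, in mm); z points along the fingers, y is the line along which they close (so a half turn about z gives the same grasp; the last joint's range is limited). The gripper opens to 85 mm and grips with 20 to 120 N. Pads are 22 mm wide; open, the fingers measure 114 mm over their backs; the gripper's body (76 mm by 85 mm) begins 54 mm behind the grasp point. The pads swing forward as they close: fully open they stand 13 mm farther back than shut.
Start: joints at [1.075, 0.628, 0.038, 1.517, -0.027, 0.996, -0.02], TCP at [270.876, -590.884, 231.313] pointing down, gripper open.
Joint ranges: [-3.06, 3.06], [-0.37, 2.12], [-1.25, 1.32], [0.18, 2.47], [-1.1, 4.24], [0.23, 1.98], [-2.94, 2.94]. Speed limits (rad/s): [2.57, 2.57, 3.14, 3.14, 3.14, 3.14, 3.14].

## Interface

Orientations are given as [roll, pitch, yaw] about the fixed x, y, z axes, in that order (R = Rz(yaw) Ry(pitch) Rx(roll)).
In Python, from cell import read_state, cams, order, ctrl gives the robot as it stands.
- The arm moves only by the tool move_arm, never from a script. Its argument "targets" is text: rows parted by semicolons, each of 7 numbers parted by spaces: the gripper's target within -1 to 1 (fully open at 1, half-way at 0, shut at -1), then the shift along the tool's x, y, z in cm, then the turn, a rotation vector about the tool's x, y, z in degrees. A call has 1 to 5 rows; each row shifts and turns the commanded pose from where the row before left it, along the tool's axes as they then stand; what a row does not reach is not made up. A row lasts 1/12 s, in which the tool goes at most 41.7 mm and 7.16 degrees, less where a joint would pass 70% of its speed; a pose out of reach is approached as far as the arm can. A call with a gripper value outside its range is refused whole. The fingers move at their own pace and stop on an object; the grip force is fixed at half the most. Time passes only in rows, so rows that do not move let the fingers close. It gives the time, the measured TCP pose, the force, the opening and the grip force at its end, in the units of the state.
- read_state(): the state, without advancing time (a new reading comes with each control period).
- cams.get_image(name): name is "scene" or "top" or "wrist"; returns a dict with "color" (400x640x3 uint8, red, green, blue), "fovy" (degrees; the focal length in pixels is half the picture's height over the tangent of half this angle, whatever the lens; pixels are square), "cx", "cy" (the principal point, pixels), "rvec" (rotation vector, rad) and "tvec" (3), from world to camera coordinates, as OpenCV has them. Camera axes: x right, y down, z forward; pixel columns grow to the right and rows downward; lengths in mm; the calibration is good to about 2 mm. A picture is of the moment at which its call begins. There is no depth.
- order.finish_job(): hands the job in; it is judged then, once.
The state is a dict: "clock": time; "qpos": joint angles; "qd": joint speeds; "tau": joint torques, N m; "eef_pos": TCP position; "tool_rot": TCP orientation; "force": force on the tool from outside, world axes, zero at the start; "torque": the same for the moment, N m; "width": finger opening in mm; "gripper_force": force on a finger pad.
Only numpy, scipy, OpenCV 4.12 (cv2) and the standard library are available. Lean on these libraries where they do the work, as an engineer would, in place of code of your own. Each camera call takes 0.05 s, during which the arm holds its last target. There are 200 camera calls.

## Working session

There is one attempt and no reset: what is moved stays moved. The work goes in short steps, Python scripts to look and compute and a tool call to move; the robot and the scene stay as the last step left them, time stands still between calls to the robot, and variables do not carry over. Pictures are saved under pics/ and viewed, at most 10 in all, crops included, and the job is handed in when it is done.

Besides the shell and the picture viewer there is one more tool, called after "Call:" as name(argument=value, ...), one argument or row to a line, values as JSON. move_arm: Moves the arm, as the interface text tells. Its arguments: {"type":"object","properties":{"targets":{"type":"string"}},"required":["targets"]}

```bash
ls; mkdir -p pics
cat > h.py <<'E'
import numpy as np, cv2
from cell import read_state, cams, order, ctrl
from scipy.spatial.transform import Rotation as Ro
def grab(n,f):
    d=cams.get_image(n); cv2.imwrite('pics/'+f+'.png',d['color'][:,:,::-1]); np.save('pics/'+f+'.npy',{k:v for k,v in d.items()},allow_pickle=True); return d
def load(f): return np.load('pics/'+f+'.npy',allow_pickle=True).item()
def K(d):
    f=200/np.tan(np.radians(d['fovy'])/2); return f
def pix2w(d,u,v,z):
    f=K(d);R=cv2.Rodrigues(np.array(d['rvec'],float))[0];t=np.array(d['tvec'],float).ravel()
    r=R.T@np.array([(u-d['cx'])/f,(v-d['cy'])/f,1]);c=-R.T@t
    return c+r*(z-c[2])/r[2]
def w2pix(d,p):
    f=K(d);R=cv2.Rodrigues(np.array(d['rvec'],float))[0];q=R@np.array(p,float)+np.array(d['tvec'],float).ravel()
    return np.array([d['cx']+f*q[0]/q[2],d['cy']+f*q[1]/q[2]])
E
python3 - <<'E'
from h import *
for n in ['top','scene']:
    d=grab(n,n+'0'); print(n,d['fovy'],d['cx'],d['cy'],d['rvec'],d['tvec'])
a=cv2.imread('pics/top0.png');b=cv2.imread('pics/scene0.png')
cv2.imwrite('pics/s.png',cv2.resize(b,(800,500)))
cv2.imwrite('pics/t.png',cv2.resize(a,(800,500),interpolation=cv2.INTER_CUBIC))
print(read_state())
E
```

```text
pics
top 51.125263695856766 311.1762527845623 201.7821596546214 [ 2.16397561 -2.13341097  0.2105365 ] [ -73.57978137  549.26894239 1112.17296768]
scene 53.381496819875494 315.88359508264153 200.85244237604823 [ 2.09744204  1.12654397 -0.49292591] [-261.54116183 -264.43410275 1510.35400761]
{'clock': 0.1, 'qpos': array([ 1.07517406,  0.62927267,  0.03844699,  1.51826451, -0.0270168 ,
        0.99631916, -0.02001137]), 'qd': array([-0.00158444, -0.00234446,  0.00041345, -0.00249954,  0.00061942,
        0.00071661,  0.00029496]), 'tau': array([ 3.02447334e-03, -5.64524889e+01,  1.23011682e+00, -1.93970650e+01,
        1.11379620e-02,  5.42835143e-03, -1.99425398e-05]), 'eef_pos': array([ 270.65554755, -590.34606253,  230.46987193]), 'tool_rot': array([-3.13984680e+00,  6.04339334e-06,  4.29800031e-01]), 'force': array([-0.16189309,  0.03414303, -0.2063983 ]), 'torque': array([-0.01289374, -0.01445805,  0.02238028]), 'gripper_force': 0.0, 'width': 85.6889944714995}
```

View pics/t.png

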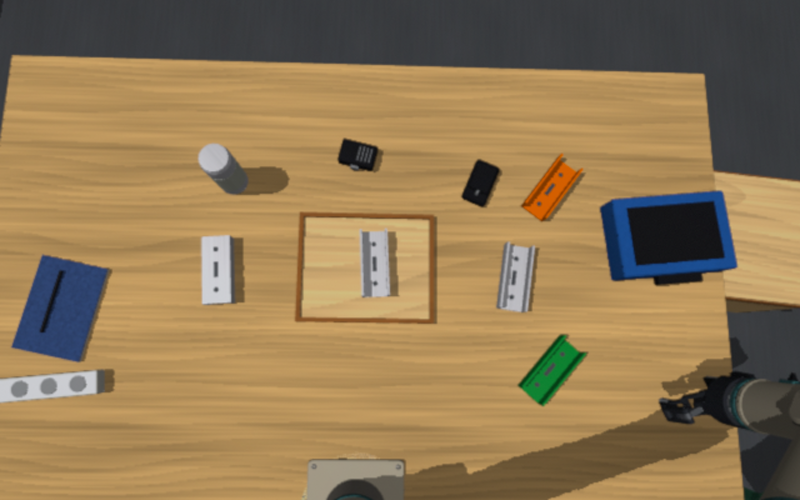

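View pics/s.png

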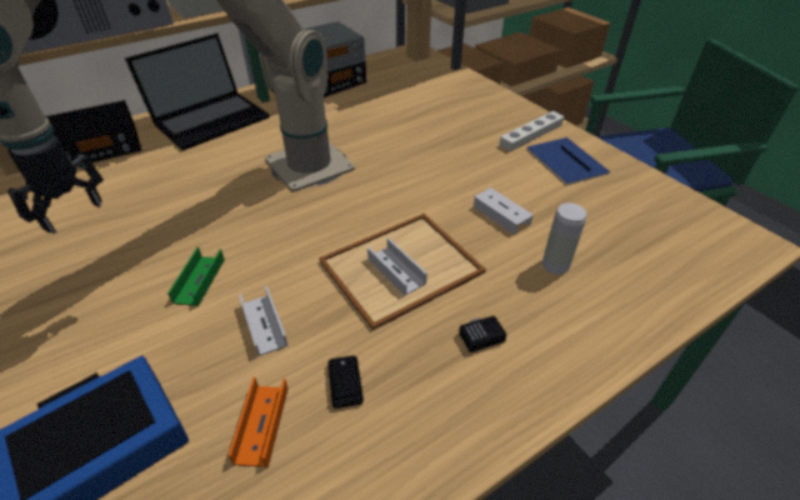

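Run:
```python
from h import *
a=cv2.imread('pics/top0.png')
c=[a[180:260,150:200],a[165:265,230:355],a[180:260,385:440]]
c=[cv2.resize(x,None,fx=s,fy=s,interpolation=cv2.INTER_CUBIC) for x,s in zip(c,(4,3,4))]
o=np.zeros((330,800,3),np.uint8);x=0
for i in c:o[:i.shape[0],x:x+i.shape[1]]=i;x+=i.shape[1]
cv2.imwrite('pics/c.png',o)
d=load('top0')
for n,u,v,z in [('trayTL',300,214,14),('TR',435,216,14),('BR',433,322,14),('BL',297,320,14),('tc',376,264,11),('up',517,277,5),('dn',217,270,36),('can',236,190,0),('mouse',481,184,16),('mic',357,155,15)]:
    print(n,pix2w(d,u*.8,v*.8,z).round(0))
```

```text
trayTL [641. 139.  14.]
TR [ 642. -172.   14.]
BR [ 399. -167.   14.]
BL [400. 136.  14.]
tc [529. -38.  11.]
up [ 504. -362.    5.]
dn [506. 312.  36.]
can [699. 291.   0.]
mouse [ 721. -280.   16.]
mic [786.  11.  15.]
```

View pics/c.png

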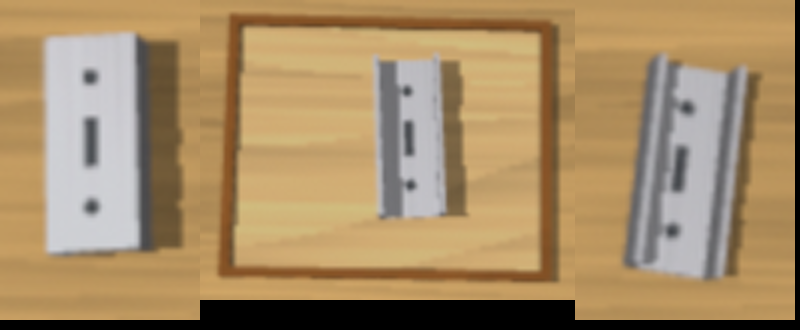

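Run:
```python
from h import *
d=load('top0')
def f(l,ox,x0,y0,s,z):
    P=[pix2w(d,x0+(u-ox)/s,y0+v/s,z)[:2] for u,v in l];return P
for n,l,a in [('up',[(687,108),(680,169),(673,230)],(575,385,180,4,5)),('tc',[(407,91),(409,138),(410,185)],(200,230,165,3,11)),('dn',[(91,77),(91,142),(92,206)],(0,150,180,4,36))]:
    P=f(l,*a);v=P[0]-P[2];print(n,np.round(P,1).tolist(),'yaw',np.arctan2(v[1],v[0]).round(3))
P=f([(230,15),(556,22),(548,280),(220,275)],200,230,165,3,14);print(np.round(P,1).tolist(),np.mean(P,0))
d=cams.get_image('top')
s=read_state();print(s['eef_pos'],s['tool_rot'],Ro.from_euler('xyz',s['tool_rot']).as_matrix().round(3))
```

```text
up [[546.9, -361.4], [502.5, -355.0], [458.6, -348.8]] yaw -0.142
tc [[574.3, -31.7], [529.1, -34.4], [484.4, -36.0]] yaw 0.048
dn [[552.7, 317.7], [507.3, 314.7], [463.2, 311.2]] yaw 0.073
[[644.8, 138.8], [643.9, -174.2], [397.1, -165.9], [397.9, 138.3]] [520.92071572 -15.76487968]
[ 270.694511   -590.45766948  230.62002954] [-3.14019407e+00 -2.28961037e-05  4.29774040e-01] [[ 0.909  0.417 -0.001]
 [ 0.417 -0.909  0.001]
 [ 0.    -0.001 -1.   ]]
```

```bash
cat >> h.py <<'E'
def plan(p,yaw,g=1,mx=38,start=None,tilt=True):
    """rows to bring measured TCP to p (mm), tool pointing down with x at yaw; start=(pos,R)"""
    s=read_state()
    p0,R=(np.array(s['eef_pos']),Ro.from_euler('xyz',s['tool_rot'])) if start is None else start
    T=Ro.from_euler('xyz',[np.pi,0,yaw]);p=np.array(p,float)
    rv=(R.inv()*T).as_rotvec(degrees=True)
    n=max(1,int(np.ceil(max(np.linalg.norm(p-p0)/mx,np.linalg.norm(rv)/6.8))))
    out=[]
    for i in range(n):
        w=p0+(p-p0)/(n-i); sh=np.round(R.inv().apply(w-p0)/10,2)
        rv=np.round((R.inv()*T).as_rotvec(degrees=True)/(n-i),1)
        p0=p0+R.apply(sh*10); R=R*Ro.from_rotvec(rv,degrees=True)
        out.append(' '.join(f'{x:g}' for x in [g,*sh,*rv]))
    for i in range(0,n,5): print('; '.join(out[i:i+5]))
    return p0,R
E
python3 - <<'E'
from h import *
plan([503,-355,180],-.142)
E
```

```text
1 3.44 -1.3 0.56 -0 0 3.6; 1 3.35 -1.52 0.56 -0 0 3.6; 1 3.25 -1.72 0.57 -0 0 3.7; 1 3.13 -1.93 0.56 -0 0 3.6; 1 3 -2.12 0.57 -0 0 3.7
1 2.86 -2.31 0.56 -0 0 3.6; 1 2.7 -2.48 0.57 -0 0 3.7; 1 2.54 -2.66 0.56 -0 0 3.6; 1 2.37 -2.8 0.57 -0.1 0 3.7
```

Call:
move_arm(
  targets="1 3.44 -1.3 0.56 0 0 3.6; 1 3.35 -1.52 0.56 0 0 3.6; 1 3.25 -1.72 0.57 0 0 3.7; 1 3.13 -1.93 0.56 0 0 3.6; 1 3 -2.12 0.57 0 0 3.7",
)

```text
clock: 0.57
eef_pos: [400.9, -458.6, 202.6]
tool_rot: [-3.141, 0.0, 0.109]
force: [0.4, -0.3, 0.1]
width: 85.3
gripper_force: 0.0
```

Call:
move_arm(
  targets="1 2.86 -2.31 0.56 0 0 3.6; 1 2.7 -2.48 0.57 0 0 3.7; 1 2.54 -2.66 0.56 0 0 3.6; 1 2.37 -2.8 0.57 -0.1 0 3.7; 1 0 0 0 0 0 0",
)

```text
clock: 0.98
eef_pos: [510.4, -345.5, 178.7]
tool_rot: [-3.136, -0.002, -0.132]
force: [0.9, 1.5, 0.1]
width: 85.6
gripper_force: 0.0
```

Run:
```python
from h import *
d=grab('wrist','w1');s=read_state();print(s['clock'],s['eef_pos'],s['tool_rot'])
cv2.imwrite('pics/w1b.png',cv2.resize(cv2.imread('pics/w1.png'),(800,500),interpolation=cv2.INTER_CUBIC))
for z in (5,36): print([ (w2pix(d,(502.5+a,-355+b,z))*1.25).round() for a,b in [(0,0),(75,0)]])
```

```text
1.0333 [ 507.21600955 -349.48258202  179.18413453] [-3.13939391e+00  1.13642722e-04 -1.33285763e-01]
[array([414., 236.]), array([401., 133.])]
[array([416., 247.]), array([401., 132.])]
```

View pics/w1b.png

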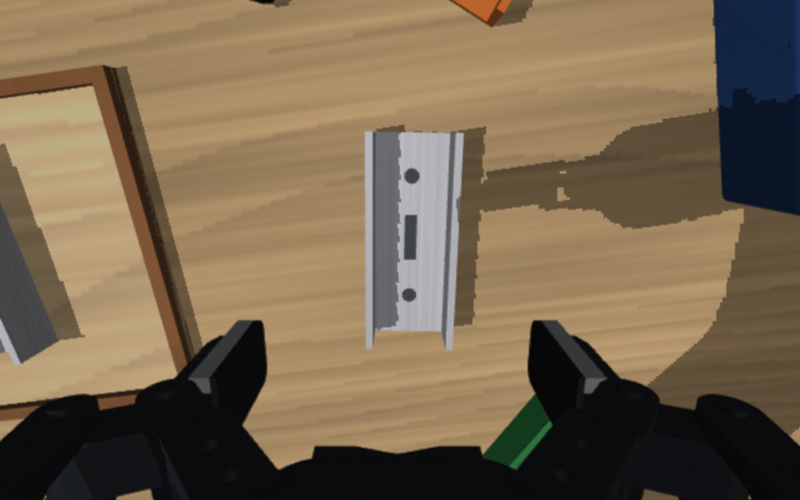

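Run:
```python
from h import *
d=load('w1')
P=[pix2w(d,u*.8,v*.8,5)[:2] for u,v in [(412,176),(411,237),(409,295)]];v=P[0]-P[2]
print(np.round(P,1).tolist(),np.arctan2(v[1],v[0]),np.linalg.norm(v))
yaw=np.arctan2(v[1],v[0]);c=np.mean(P,0)
Q=[pix2w(d,u*.8,v*.8,36)[:2] for u,v in [(369,131),(459,133),(450,349),(370,348)]];print(np.round(Q,1).tolist(),np.mean(Q,0),c)
s=plan([*c,60],yaw);print();plan([*c,-2],yaw,mx=25,start=s)
```

```text
[[546.8, -358.9], [502.4, -352.7], [457.1, -345.6]] -0.1474986513958491 90.65450821202285
[[581.0, -334.9], [572.4, -391.0], [424.0, -370.5], [432.1, -313.5]] [ 502.36999802 -352.4889206 ] [ 502.08879588 -352.38516844]
1 -0.12 0.1 2.98 -0 0 0.2; 1 -0.12 0.09 2.98 -0 0 0.2; 1 -0.11 0.1 2.98 -0.1 0 0.2; 1 -0.12 0.09 2.98 -0 0 0.2

1 0 0 2.07 -0 0 0; 1 0 0 2.06 -0 0 0; 1 0 0 2.07 -0 0 0
```

Call:
move_arm(
  targets="1 0 0 3 0 0 0; 1 0 0 3 0 0 0; 1 0 0 3 0 0 0; 1 0 0 3 0 0 0; 1 0 0 0 0 0 0",
)

```text
clock: 1.45
eef_pos: [498.8, -353.9, 55.0]
tool_rot: [-3.139, 0.01, -0.143]
force: [-1.0, 1.3, -0.7]
width: 85.3
gripper_force: 0.0
```

Run:
```python
from h import *
s=read_state();print(s['eef_pos'],s['tool_rot'],s['qd'].round(2))
plan([502.2,-352.4,-2],-.145,mx=15)
```

```text
[ 498.83767789 -353.92616657   55.04292935] [-3.13903369  0.00977642 -0.14334147] [-0.01 -0.08  0.02 -0.04  0.01  0.09 -0.01]
1 0.09 -0.05 1.43 -0 0.1 0; 1 0.09 -0.04 1.42 -0 0.2 0; 1 0.08 -0.05 1.43 -0.1 0.1 0; 1 0.09 -0.05 1.42 -0 0.2 0.1
```

Call:
move_arm(
  targets="1 0 0 1.5 0 0 0; 1 0 -0.1 1.5 0 0 0; 1 0 0 1.5 0 0 0; 1 0 0 1 0 0 0; 1 0 0 0 0 0 0",
)

```text
clock: 1.87
eef_pos: [502.3, -354.9, 4.7]
tool_rot: [3.141, 0.002, -0.143]
force: [0.1, 0.2, -0.3]
width: 85.0
gripper_force: 0.0
```

Call:
move_arm(
  targets="1 0 0 0 0 0 0; 1 0 0 0 0 0 0",
)

```text
clock: 2.03
eef_pos: [503.9, -355.7, 6.8]
tool_rot: [3.139, -0.002, -0.143]
force: [0.1, -0.3, 0.3]
width: 85.4
gripper_force: 0.0
```

Call:
move_arm(
  targets="1 -0.2 -0.3 0.8 0 0 0; 1 0 0 0 0 0 0; 1 0 0 0 0 0 0; -1 0 0 0 0 0 0; -1 0 0 0 0 0 0",
)

```text
clock: 2.45
eef_pos: [502.0, -351.8, -2.3]
tool_rot: [3.139, -0.001, -0.143]
force: [0.6, -4.3, 1.3]
width: 63.9
gripper_force: 0.4
```

Call:
move_arm(
  targets="-1 0 0 0 0 0 0; -1 0 0 0 0 0 0; -1 0 0 0 0 0 0; -1 0 0 0 0 0 0; -1 0 0 0 0 0 0",
)

```text
clock: 2.87
eef_pos: [502.1, -352.0, -2.0]
tool_rot: [3.139, -0.001, -0.143]
force: [-0.2, -0.0, 5.8]
width: 61.1
gripper_force: 66.3
```

Run:
```python
from h import *
plan([524.6,57,80],.05,g=-1,start=plan([502,-352,80],-.143,g=-1,mx=30))
```

```text
-1 -0 0.01 -2.73 0 -0 0; -1 -0 0 -2.73 0.1 -0 0; -1 -0 0 -2.74 0 -0.1 0
-1 -0.33 -3.71 -0 0 0 -1; -1 -0.26 -3.71 -0 0 0 -1; -1 -0.2 -3.72 -0 0 0 -1; -1 -0.13 -3.72 -0 0 0 -1; -1 -0.07 -3.72 -0 0 0 -1
-1 -0 -3.72 -0 0 0 -1; -1 0.06 -3.73 -0 0 0 -1; -1 0.13 -3.72 -0 0 0 -1; -1 0.2 -3.72 -0.01 0 0 -1; -1 0.26 -3.72 -0 0 0 -1
-1 0.32 -3.71 -0.01 0 0 -1.1
```

Call:
move_arm(
  targets="-1 0 0 -2 0 0 0; -1 0 0 -3 0 0 0; -1 0 0 -3.2 0 0 0; -1 0 0 0 0 0 0",
)

```text
clock: 3.2
eef_pos: [504.6, -353.5, 84.4]
tool_rot: [3.136, -0.008, -0.143]
force: [1.3, -0.4, -1.8]
width: 61.2
gripper_force: 66.7
```

Call:
move_arm(
  targets="-1 -0.33 -3.71 0 0 0 -1; -1 -0.26 -3.71 0 0 0 -1; -1 -0.2 -3.72 0 0 0 -1; -1 -0.13 -3.72 0 0 0 -1; -1 -0.07 -3.72 0 0 0 -1",
)

```text
clock: 3.62
eef_pos: [511.0, -163.6, 78.3]
tool_rot: [3.14, 0.002, -0.055]
force: [1.0, 0.4, -2.6]
width: 61.5
gripper_force: 66.6
```

Call:
move_arm(
  targets="-1 0 -3.72 0 0 0 -1; -1 0.06 -3.73 0 0 0 -1; -1 0.13 -3.72 0 0 0 -1; -1 0.2 -3.72 0 0 0 -1; -1 0.26 -3.72 0 0 0 -1",
)

```text
clock: 4.03
eef_pos: [521.3, 22.3, 77.9]
tool_rot: [3.14, 0.002, 0.033]
force: [0.9, 0.3, -3.1]
width: 61.1
gripper_force: 66.5
```

Call:
move_arm(
  targets="-1 0.32 -3.71 0 0 0 -1.1; -1 0 0 0 0 0 0; -1 0 0 0 0 0 0; -1 0 0 0 0 0 0; -1 0 0 0 0 0 0",
)

```text
clock: 4.45
eef_pos: [523.8, 55.8, 78.4]
tool_rot: [3.139, 0.001, 0.049]
force: [0.1, -0.4, -2.3]
width: 61.4
gripper_force: 66.8
```

Run:
```python
from h import *
s=read_state();print(s['eef_pos'],s['tool_rot'],s['clock'],s['width'])
d=grab('wrist','w2')
cv2.imwrite('pics/w2b.png',cv2.resize(cv2.imread('pics/w2.png'),(800,500),interpolation=cv2.INTER_CUBIC))
plan([524.6,57,4],.05,g=-1,mx=20)
```

```text
[523.83187705  55.83094821  78.36742296] [3.13870539e+00 1.32204596e-03 4.88368136e-02] 4.45 61.364856949079226
-1 0.02 -0.04 1.86 0 0 -0; -1 0.02 -0.04 1.86 0.1 0 -0; -1 0.02 -0.03 1.87 0 0 -0; -1 0.02 -0.04 1.86 0.1 0.1 -0.1
```

View pics/w2b.png

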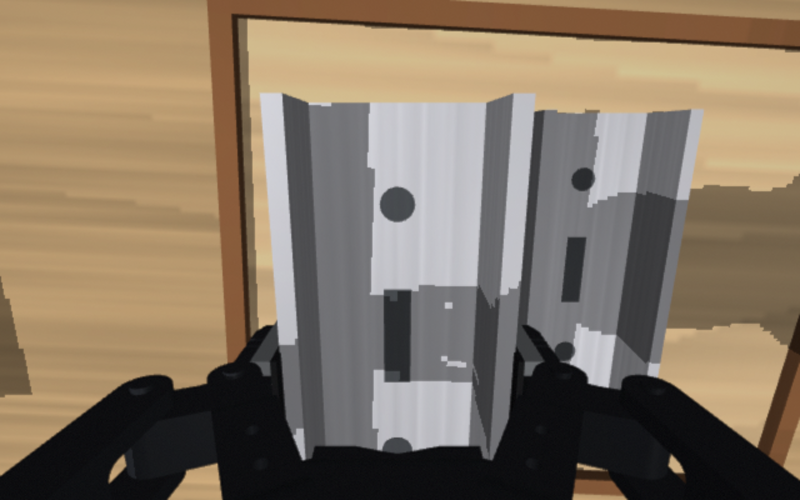

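Run:
```python
from h import *
d=load('w2')
P=[pix2w(d,u*.8,v*.8,11)[:2] for u,v in [(583,179),(574,269),(564,351)]];v=P[0]-P[2]
print(np.round(P,1).tolist(),np.arctan2(v[1],v[0]),np.linalg.norm(v))
P=[pix2w(d,u*.8,v*.8,85)[:2] for u,v in [(397,204),(397,335)]];print(np.round(P,1).tolist())
```

```text
[[574.2, -29.8], [529.2, -32.5], [483.5, -34.3]] 0.05003900067649876 90.79163796379108
[[569.3, 59.3], [524.2, 57.1]]
```

Call:
move_arm(
  targets="-1 0 -0.3 2 0 0 0; -1 0 0 2 0 0 0; -1 0 0 2 0 0 0; -1 0 0 0.9 0 0 0; -1 0 0 0 0 0 0",
)

```text
clock: 4.92
eef_pos: [522.6, 58.8, 8.0]
tool_rot: [3.139, 0.004, 0.049]
force: [-0.4, 0.4, -2.5]
width: 60.9
gripper_force: 66.8
```

Call:
move_arm(
  targets="-1 0 0 0.3 0 0 0; -1 0 0 0 0 0 0; -1 0 0 0 0 0 0",
)

```text
clock: 5.17
eef_pos: [524.9, 60.2, 7.6]
tool_rot: [3.14, -0.001, 0.051]
force: [-1.0, -0.4, -2.9]
width: 61.0
gripper_force: 66.8
```

Call:
move_arm(
  targets="-1 0 0.1 0.2 0 0 0; -1 0 0 0.1 0 0 0; -1 0 0 0 0 0 0; -1 0 0 0 0 0 0",
)

```text
clock: 5.5
eef_pos: [524.3, 59.4, 4.0]
tool_rot: [3.14, -0.0, 0.051]
force: [-0.3, 1.0, -2.1]
width: 61.1
gripper_force: 66.8
```

Call:
move_arm(
  targets="-1 0 0 0.1 0 0 0; -1 0 0 0 0 0 0; -1 0 0 0 0 0 0",
)

```text
clock: 5.75
eef_pos: [524.3, 59.4, 4.0]
tool_rot: [3.14, -0.0, 0.051]
force: [-2.4, -0.1, 9.7]
width: 61.4
gripper_force: 68.2
```

Call:
move_arm(
  targets="0.75 0 0 0 0 0 0; 0.75 0 0 0 0 0 0; 0.75 0 0 0 0 0 0; 0.75 0 0 0 0 0 0; 0.75 0 0 0 0 0 0",
)

```text
clock: 6.17
eef_pos: [524.2, 59.5, 2.7]
tool_rot: [3.14, 0.0, 0.051]
force: [-0.9, 0.7, -0.5]
width: 74.9
gripper_force: 0.0
```

Call:
move_arm(
  targets="0.75 0 0 -2 0 0 0; 0.75 0 0 -4 0 0 0; 0.75 0 0 -4 0 0 0; 1 0 0 -4 0 0 0; 1 0 0 0 0 0 0",
)

```text
clock: 6.58
eef_pos: [528.7, 59.8, 149.4]
tool_rot: [3.141, -0.012, 0.051]
force: [1.9, 0.1, 0.1]
width: 85.0
gripper_force: 0.0
```

Run:
```python
from h import *
plan([507,313,165],.075,mx=38)
```

```text
1 -0.12 -3.63 -0.23 0 -0.1 -0.2; 1 -0.11 -3.63 -0.23 0 -0.1 -0.2; 1 -0.1 -3.63 -0.22 0 -0.1 -0.2; 1 -0.09 -3.63 -0.23 0 -0.1 -0.2; 1 -0.08 -3.63 -0.22 0 -0.1 -0.2
1 -0.06 -3.63 -0.23 0 -0.1 -0.2; 1 -0.05 -3.63 -0.22 0 -0.1 -0.2
```

Call:
move_arm(
  targets="1 -0.2 -3.63 -0.2 0 0 -0.2; 1 -0.2 -3.63 -0.2 0 0 -0.2; 1 -0.2 -3.63 -0.2 0 0 -0.2; 1 -0.2 -3.63 -0.2 0 0 -0.2; 1 -0.2 -3.63 0 0 0 -0.2",
)

```text
clock: 7.0
eef_pos: [503.4, 242.0, 150.8]
tool_rot: [3.14, -0.0, 0.068]
force: [0.1, 0.6, 0.5]
width: 85.3
gripper_force: 0.0
```

Call:
move_arm(
  targets="1 -0.2 -3.63 0 0 0 -0.2; 1 -0.1 -3.63 0 0 0 -0.2; 1 0 0 0 0 0 0; 1 0 0 0 0 0 0; 1 0 0 0 0 0 0",
)

```text
clock: 7.42
eef_pos: [495.5, 311.7, 150.0]
tool_rot: [3.139, 0.001, 0.076]
force: [0.6, -0.7, 0.1]
width: 85.4
gripper_force: 0.0
```

Run:
```python
from h import *
s=read_state();print(s['eef_pos'],s['tool_rot'],s['clock'])
d=grab('wrist','w3')
cv2.imwrite('pics/w3b.png',cv2.resize(cv2.imread('pics/w3.png'),(800,500),interpolation=cv2.INTER_CUBIC))
```

```text
[495.45664279 311.70225559 150.04142419] [3.13862551e+00 7.19239658e-04 7.55599889e-02] 7.4167
```

View pics/w3b.png

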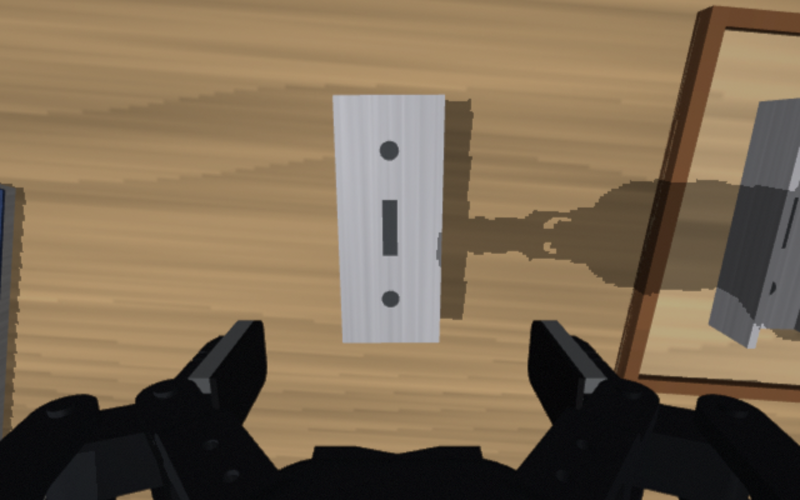

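Down channel: holes at (389,151) and (391,299), slot at (390,228).

Run:
```python
from h import *
d=load('w3')
P=[pix2w(d,u*.8,v*.8,36)[:2] for u,v in [(389,151),(390,228),(391,299)]];v=P[0]-P[2];c=np.mean(P,0);y=np.arctan2(v[1],v[0])
print(np.round(P,1).tolist(),y,np.linalg.norm(v),c)
plan([*c,-2],y,mx=31)
```

```text
[[552.3, 321.5], [507.4, 317.6], [462.0, 313.7]] 0.0859669162123003 90.55741677492983 [507.224464  317.5802974]
1 0.24 -0.13 3.04 0 0 -0.1; 1 0.24 -0.13 3.04 0 0 -0.1; 1 0.24 -0.13 3.05 0.1 0 -0.2; 1 0.24 -0.12 3.04 0 0 -0.1; 1 0.23 -0.12 3.05 0.1 0 -0.2
```

Call:
move_arm(
  targets="1 0.24 -0.13 3.04 0 0 -0.1; 1 0.24 -0.13 3.04 0 0 -0.1; 1 0.24 -0.13 3.05 0.1 0 -0.2; 1 0.24 -0.12 3.04 0 0 -0.1; 1 0.23 -0.12 2.8 0.1 0 -0.1",
)

```text
clock: 7.88
eef_pos: [507.6, 317.2, -0.7]
tool_rot: [-3.141, 0.0, 0.083]
force: [0.9, -0.8, -0.4]
width: 85.4
gripper_force: 0.0
```

Call:
move_arm(
  targets="1 0 0 0 0 0 0; 1 0 0 0 0 0 0; 1 0 0 0.2 0 0 0; 1 0 0 0 0 0 0; 1 0 0 0 0 0 0",
)

```text
clock: 8.3
eef_pos: [508.0, 319.9, 0.6]
tool_rot: [-3.138, -0.002, 0.086]
force: [-0.6, 0.1, -0.4]
width: 85.3
gripper_force: 0.0
```

Call:
move_arm(
  targets="1 -0.1 0.2 0.2 -0.2 0 0; 1 0 0 0 0 0 0; -1 0 0 0 0 0 0; -1 0 0 0 0 0 0; -1 0 0 0 0 0 0",
)

```text
clock: 8.72
eef_pos: [506.3, 317.5, -2.8]
tool_rot: [3.14, -0.0, 0.086]
force: [-0.9, -0.7, 4.3]
width: 61.2
gripper_force: 66.5
```

Call:
move_arm(
  targets="-1 0 0 0 0 0 0; -1 0 0 0 0 0 0; -1 0 0 0 0 0 0; -1 0 0 0 0 0 0; -1 0 0 0 0 0 0",
)

```text
clock: 9.13
eef_pos: [506.3, 317.6, -2.8]
tool_rot: [3.14, -0.0, 0.086]
force: [-0.7, -0.0, 6.1]
width: 61.2
gripper_force: 66.4
```

Call:
move_arm(
  targets="-1 0 0 -2 0 0 0; -1 0 0 -3 0 0 0; -1 0 0 -4 0 0 0; -1 0 0 -2 0 0 0; -1 0 0 0 0 0 0",
)

```text
clock: 9.55
eef_pos: [508.9, 319.2, 110.9]
tool_rot: [-3.14, -0.007, 0.086]
force: [1.0, 0.2, -3.3]
width: 61.1
gripper_force: 67.2
```

Run:
```python
from h import *
plan([526.5,60,115],.05,mx=38,g=-1)
d=grab('top','top2')
a=cv2.imread('pics/top2.png')[165:265,225:375];cv2.imwrite('pics/top2c.png',cv2.resize(a,None,fx=5,fy=5,interpolation=cv2.INTER_CUBIC))
```

```text
-1 -0.07 3.71 -0.07 -0 -0.1 0.3; -1 -0.05 3.71 -0.07 -0 -0 0.3; -1 -0.03 3.71 -0.06 -0 -0.1 0.3; -1 -0.01 3.71 -0.07 -0 -0 0.3; -1 0.01 3.71 -0.06 -0 -0.1 0.3
-1 0.03 3.71 -0.07 -0.1 -0 0.3; -1 0.06 3.71 -0.06 -0 -0.1 0.3
```

View pics/top2c.png

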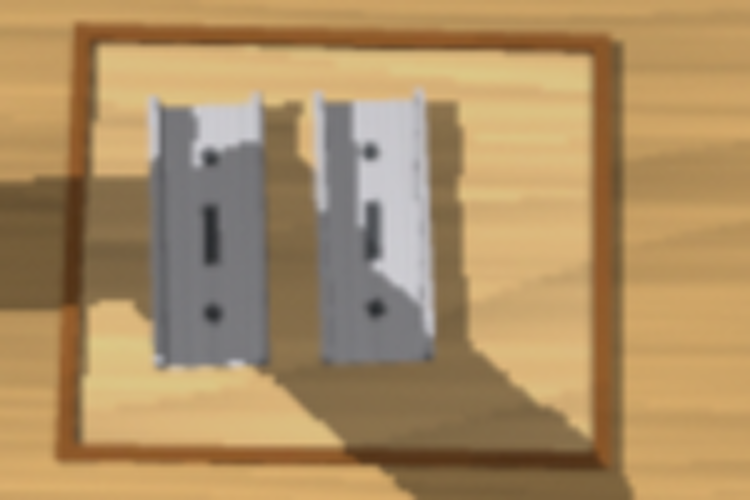

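Run:
```python
from h import *
d=load('top2')
for l in ([(211,157),(213,313)],[(370,151),(376,308)]):
    P=[pix2w(d,225+u/5,165+v/5,11)[:2] for u,v in l];v=P[0]-P[1];print(np.mean(P,0).round(1),np.arctan2(v[1],v[0]).round(3))
```

```text
[525.   57.1] 0.041
[529.6 -34.1] 0.054
```

Run:
```python
from h import *
s=read_state();print(s['eef_pos'])
plan([526.3,13.8,85],.047,mx=38,g=-1)
```

```text
[507.32941036 318.4991737  108.45571611]
-1 -0.08 3.39 0.26 -0 -0 0.2; -1 -0.07 3.39 0.26 -0 -0 0.3; -1 -0.05 3.39 0.26 -0 -0 0.2; -1 -0.04 3.39 0.26 -0 -0 0.3; -1 -0.02 3.39 0.26 -0 -0 0.2
-1 -0.01 3.39 0.26 -0 -0 0.3; -1 0 3.4 0.26 -0 -0.1 0.2; -1 0.02 3.39 0.26 -0 -0 0.3; -1 0.03 3.4 0.25 -0 -0.1 0.2
```

Call:
move_arm(
  targets="-1 -0.08 3.39 0.26 0 0 0.2; -1 -0.07 3.39 0.26 0 0 0.3; -1 -0.05 3.39 0.26 0 0 0.2; -1 -0.04 3.39 0.26 0 0 0.3; -1 -0.02 3.39 0.26 0 0 0.2",
)

```text
clock: 10.02
eef_pos: [514.8, 146.7, 91.8]
tool_rot: [3.139, 0.004, 0.065]
force: [1.2, -0.7, -3.0]
width: 61.6
gripper_force: 67.0
```

Call:
move_arm(
  targets="-1 -0.01 3.39 0.26 0 0 0.3; -1 0 3.4 0.26 0 0 0.2; -1 0.02 3.39 0.26 0 0 0.3; -1 0.03 3.4 0.25 0 0 0.2; -1 0 0 0 0 0 0",
)

```text
clock: 10.43
eef_pos: [523.3, 3.0, 81.9]
tool_rot: [3.134, 0.004, 0.036]
force: [0.5, -1.2, -2.9]
width: 61.4
gripper_force: 67.2
```

Call:
move_arm(
  targets="-1 0 0 0 0 0 0; -1 0 0 0 0 0 0; -1 0 0 0 0 0 0; -1 0 0 0 0 0 0",
)

```text
clock: 10.77
eef_pos: [524.5, 14.7, 83.3]
tool_rot: [3.141, 0.001, 0.05]
force: [-0.4, 1.2, -2.3]
width: 61.0
gripper_force: 67.2
```

Run:
```python
from h import *
s=read_state();print(s['eef_pos'],s['tool_rot'],s['clock'])
d=grab('wrist','w4')
cv2.imwrite('pics/w4b.png',cv2.resize(cv2.imread('pics/w4.png'),(800,500),interpolation=cv2.INTER_CUBIC))
plan([526.3,13.8,60],.047,mx=38,g=-1)
```

```text
[524.48629985  14.67388246  83.27953613] [3.14067621e+00 1.37548757e-03 5.02424463e-02] 10.7667
-1 0.17 0.08 2.35 0.1 0.1 0.2
```

View pics/w4b.png

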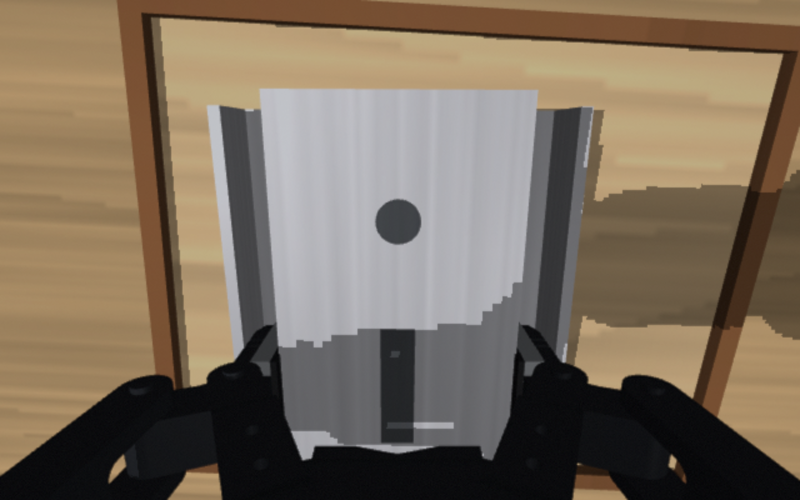

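Run:
```python
from h import *
d=load('w4')
a=pix2w(d,208*.8,106*.8,42);b=pix2w(d,592*.8,108*.8,42);print(a,b,(a+b)/2,np.linalg.norm(a-b))
n=np.array([-.049,1,0]);x=np.array([1,.049,0])
print('mid centre',(a+b)/2-75*x)
z=122
p=[pix2w(d,398*.8,v*.8,z) for v in (222,386)];print(p)
q=[pix2w(d,u*.8,89.5*.8,z) for u in (261,538)];print(q,np.mean(q,0)-75*x)
```

```text
[598.03986033  95.52636103  42.        ] [605.21487488 -58.5614259   42.        ] [601.6273676   18.48246757  42.        ] 154.25474681497113
mid centre [526.6273676   14.80746757  42.        ]
[array([570.48254794,  18.02755277, 122.        ]), array([525.23979939,  15.66585127, 122.        ])]
[array([599.33323665,  50.56633889, 122.        ]), array([602.56067445, -12.02853842, 122.        ])] [525.94695555  15.59390023 122.        ]
```

Call:
move_arm(
  targets="-1 0.1 0.1 1.5 0 0 0; -1 0 0 1 0 0 0; -1 0 0 0.5 0 0 0; -1 0 0 0 0 0 0; -1 0 0 0 0 0 0",
)

```text
clock: 11.23
eef_pos: [525.6, 12.2, 53.6]
tool_rot: [3.14, 0.001, 0.048]
force: [0.5, -0.9, -1.9]
width: 61.8
gripper_force: 67.3
```

Call:
move_arm(
  targets="-1 0 0 0 0 0 0; -1 0 0 0 0 0 0",
)

```text
clock: 11.4
eef_pos: [526.3, 12.0, 54.3]
tool_rot: [3.14, -0.001, 0.048]
force: [-0.1, 0.2, -3.2]
width: 61.4
gripper_force: 67.3
```

Call:
move_arm(
  targets="-1 -0.1 -0.2 1 0 0 0; -1 0 0 0.8 0 0 0; -1 0 0 0.5 0 0 0; -1 0 0 0 0 0 0; -1 0 0 0 0 0 0",
)

```text
clock: 11.82
eef_pos: [524.4, 13.7, 30.2]
tool_rot: [3.14, 0.002, 0.047]
force: [0.1, 0.5, -3.4]
width: 61.4
gripper_force: 67.3
```

Call:
move_arm(
  targets="-1 0 0 0.7 0 0 0; -1 0 0 0.6 0 0 0; -1 0 0 0.3 0 0 0; -1 0 0 0 0 0 0; -1 0 0 0 0 0 0",
)

```text
clock: 12.23
eef_pos: [524.7, 13.7, 14.6]
tool_rot: [3.14, 0.001, 0.047]
force: [0.3, 0.8, -3.0]
width: 61.2
gripper_force: 67.3
```

No contact on the way (bottom now below the wall tops); continue to seat.

Call:
move_arm(
  targets="-1 0 0 0.4 0 0 0; -1 0 0 0 0 0 0; -1 0 0 0 0 0 0; -1 0 0 0.1 0 0 0; -1 0 0 0 0 0 0",
)

```text
clock: 12.65
eef_pos: [524.9, 13.8, 9.9]
tool_rot: [3.14, 0.0, 0.048]
force: [-0.2, -0.1, -4.1]
width: 61.1
gripper_force: 67.3
```

Call:
move_arm(
  targets="-1 0 0 0.1 0 0 0; -1 0 0 0 0 0 0; -1 0 0 0 0 0 0",
)

```text
clock: 12.9
eef_pos: [524.9, 13.8, 8.9]
tool_rot: [3.14, 0.0, 0.048]
force: [-0.5, -0.0, -3.0]
width: 61.1
gripper_force: 67.3
```

Call:
move_arm(
  targets="-1 0 0 0.1 0 0 0; -1 0 0 0 0 0 0; -1 0 0 0 0 0 0",
)

```text
clock: 13.15
eef_pos: [525.0, 13.8, 8.2]
tool_rot: [3.14, -0.0, 0.047]
force: [-0.7, 0.1, 1.4]
width: 60.9
gripper_force: 67.4
```

Call:
move_arm(
  targets="0.7 0 0 0 0 0 0; 0.7 0 0 0 0 0 0; 0.7 0 0 0 0 0 0; 0.7 0 0 0 0 0 0; 0.7 0 0 0 0 0 0",
)

```text
clock: 13.57
eef_pos: [525.0, 13.8, 7.9]
tool_rot: [3.14, 0.0, 0.048]
force: [0.3, -0.0, -0.2]
width: 72.3
gripper_force: 0.0
```

Call:
move_arm(
  targets="0.7 0 0 -1 0 0 0; 0.7 0 0 -3 0 0 0; 0.7 0 0 -4 0 0 0; 0.7 0 0 -4 0 0 0; 1 0 0 -4 0 0 0",
)

```text
clock: 13.98
eef_pos: [524.3, 13.9, 170.1]
tool_rot: [3.14, 0.001, 0.047]
force: [1.8, 0.1, -0.1]
width: 82.2
gripper_force: 0.0
```

Call:
move_arm(
  targets="1 0 0 0 0 0 0; 1 0 0 0 0 0 0; 1 0 0 0 0 0 0; 1 0 0 0 0 0 0",
)

```text
clock: 14.32
eef_pos: [523.8, 14.1, 167.0]
tool_rot: [3.14, 0.003, 0.048]
force: [0.2, 0.2, 0.5]
width: 85.6
gripper_force: 0.0
```

Run:
```python
from h import *
d=grab('wrist','w5');a=cv2.imread('pics/w5.png');e=grab('scene','s5');b=cv2.imread('pics/s5.png')[140:300,230:420]
cv2.imwrite('pics/f.png',np.hstack([cv2.resize(a,(448,280)),cv2.resize(b,(332,280),interpolation=cv2.INTER_CUBIC)]))
```

```text
(no output)
```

View pics/f.png

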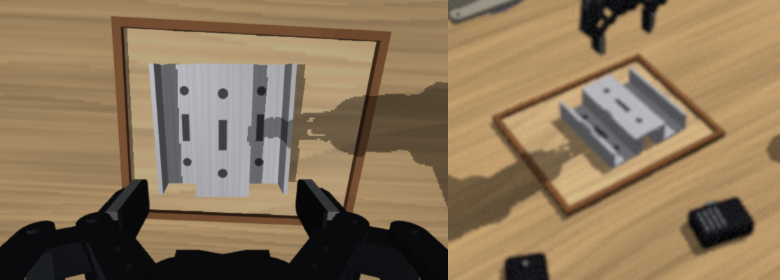

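The row is interlocked: the open-down channel (slot at 222,135) sits flat between the other two (slots at 186,127 and 260,127), ends level, with the gripper clear.

```bash
python3 -c "
from cell import order
print(order.finish_job())"
```

```text
the job is handed in; nothing more can be done
None
```

The three channels are packed in the tray as an interlocked row, with the open-down one fully down over the other two, ends level and the gripper clear, and the job was handed in at about 14 s; the hand-in returned no verdict.

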